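Tip out the elbow and screw it onto the air stub, outlet to the mark

ROBOT

A 6-joint arm with a two-finger parallel gripper is mounted at the origin on a cart in front of the work surface, level with it; the furniture and walls round the work are solid. World frame = base frame: x ahead of the robot, y to its left, z up, the work surface at z = 0. Lengths are in m, angles in degrees, forces in N, time in s.
With the tool pointing down it reaches from about 0.25 to 0.85 m from the base axis. Payload 12.5 kg.
Tool frame: the origin (TCP) lies on the centre line of the jaws, within the pads' length; the fingertips stand 17 mm ahead of it and the grasp point (between the pads) lies 2 mm behind it; z points along the fingers, y is the line along which they close (so a half turn about z gives the same grasp; the last joint's range is limited). The gripper opens to 93 mm and grips with 3 to 60 N. Pads are 15 mm wide; open, the fingers measure 128 mm over their backs; the gripper's body (75 mm by 188 mm) begins 65 mm behind the grasp point.
Start: joints at [70.21, 20.094, 94.641, -0, 65.266, -4.847], TCP at [0.142, 0.531, 0.236] pointing down, gripper open.
Joint ranges: [-157.81, 157.81], [-45, 120.19], [0.68, 151.7], [-89.99, 269.99], [4.06, 180], [-164.3, 164.3]. Speed limits (degrees/s): [127.2, 127.2, 159.86, 180, 180, 180].

INTERFACE

Orientations are given as [roll, pitch, yaw] about the fixed x, y, z axes, in that order (R = Rz(yaw) Ry(pitch) Rx(roll)).
In Python, from workcell import bot gives the robot as it stands.
- The arm moves only by the tool send_rows, never from a script. Its argument "steps" is a list of rows, each an object with "linear": the shift along the tool's x, y, z in mm, a list of three; "twist": the turn, a rotation vector about the tool's x, y, z in degrees, a list of three. In form: [{"linear": [dx, dy, dz], "twist": [ax, ay, az]}, ...]. A call has 1 to 10 rows; each row is the pose to reach, as a shift and turn from the pose commanded when the call began, along the tool's axes at that moment; what a row does not reach only later rows make up. A row lasts 1/8 s, in which the tool goes at most 62.5 mm and 10.7 degrees, less where a joint would pass 70% of its speed; a pose out of reach is approached as far as the arm can. A call with a gripper value outside its range is refused whole. "hand" is the closure in counts, from 0 (fully open) to 255 (shut), set as the call begins (left out, the last holds). The fingers move at their own pace and stop on an object; "grip_force" is the grip in N (left out, the last holds). Time passes only in rows, so rows that repeat a pose let the fingers close. It gives the time, the measured TCP pose, the force, the opening and the grip force at its end, in the units of the state.
- bot.sense(): the state, without advancing time (a new reading comes with each control period).
- bot.grab_frame(name): name is "side" or "top"; returns a dict with "frame" (400x640x3 uint8, blue, green, red), "mtx" (3x3 intrinsics, pixels), "T" (4x4, takes a point from camera to world coordinates). Camera axes: x right, y down, z forward; pixel columns grow to the right and rows downward; lengths in m; the calibration is good to about 2 mm. A picture is of the moment at which its call begins. There is no depth.
- bot.hand_in(): hands the job in; it is judged then, once.
The state is a dict: "time_s": time; "qpos": joint angles; "joint_vel": joint speeds; "effort": joint torques, N m; "position": TCP position; "tcp_rot": TCP orientation; "wrist_force": force on the tool from outside, world axes, zero at the start; "torque": the same for the moment, N m; "finger_gap": opening from 0.0 (shut) to 1.0 (fully open); "finger_force": force on a finger pad.
Only numpy, scipy, OpenCV 4.12 (cv2) and the standard library are available. Lean on these libraries where they do the work, as an engineer would, in place of code of your own. Each camera call takes 0.05 s, during which the arm holds its last target. There are 200 camera calls.

TASK

Lift the tilt tray by its handle until the white elbow slides out onto the apron, then lower the tray gently until it lies flat and let go of it. Set the elbow upright over the threaded brass stub of the air block and let go, then take it afresh and screw it down clockwise until its brass flange is less than 1 cm above the black washer and its outlet points at the red mark, and let go. Leave the other things on the table where they are.

Things in the scene. Friction and masses are not known exactly. Their poses are not given: they have to be found in the camera images.
- elbow_center (a point): elbow fitting, 60 mm high, 0.16 kg: white square upright body (40 x 40 mm, flat sides) on a round brass foot flange (54 mm across, 8 mm thick), one level outlet at one side. Point: on the upright axis, 30 mm above the underside; z up, x out through the outlet. Grasp above the flange across the flat sides beside the outlet (40 mm, along its y).
- elbow_outlet (a point): middle of the elbow's outlet mouth (blue ring, 29 mm across), 46 mm out from the elbow's axis, 45 mm above its underside. The elbow's bore underneath is 31 mm wide and 42 mm deep, flared to 38 mm at the mouth, with two inner lugs that run in the thread
- stub (a point): threaded brass stub on the fixed aluminium air block (118 x 84 x 14 mm). Point: on the stub's axis at the block's top, 14 mm above the table; z up, x towards the red mark. A black washer, 38 mm across, lies 5 mm thick round its foot. With the outlet at the mark the elbow's underside is 22, 14 or 6 mm above this point: 22 is not screwed on far enough, 14 and 6 are both right
- stub_top (a point): tapered tip of the stub, 46 mm above the block; thread 29 mm across, right-hand (clockwise from above = down), 16 mm per turn, two starts; 2 mm of play up and down; it holds the elbow where it is let go. Lowered on without turning, the elbow rests with its underside 19 to 27 mm above the block, depending on heading
- mark (a point): red arrow on top of the air block; point: its middle, 60 mm from the stub's axis. Best start: set on with the outlet 115 to 280 degrees anticlockwise (from above) of the mark, the elbow reaches it after just that turn, at 14 mm above the block. At other headings it must pass the mark once and meets it again at 6 mm; 25 degrees further it is hard on the washer
- tray (a joint): tilt of the blue tray in rad: 0 flat, grows as its handle is lifted, up to 1.0; 0.35 kg, falls back when let go. An open-ended channel 125 mm long, 66 mm wide inside, walls 36 mm above its floor, floor 4.5 mm above the table, polished: the elbow starts to slide at about 0.1 to 0.2 rad. The walls leave no room for fingers beside the elbow
- tray_handle (a point): middle of the tray's black handle bar, 10 mm thick, 60 mm long between its arms, along the tray's y axis, 42 mm clear of the end wall; with the tray flat 33 mm above the table and 170 mm from the hinge. x points away from the lip along the tray, z up out of the tray; the frame tilts with it
- tray_lip (a point): middle of the tray's open lip, on the fixed grey apron (3 mm above the table) on which the elbow comes to rest. x level, towards the handle; the hinge axis is y, level with this point. The apron is smooth, 116 mm wide, no side walls, and reaches 90 mm out from the lip (-x) to a ledge 10 mm high
- led_module_a_center (a point): small white strip with three lights, 95 mm long, lying flat; a bystander. The point is at its middle
- cyano_bottle_center (a point): little white glue bottle with a blue cap, standing, 27 mm across, 69 mm high; a bystander. The point is at its middle
- spring_clamp_center (a point): blue plastic spring clamp lying flat, 101 mm long; a bystander. The point is at its middle
There are look-alikes about, which are no part of the job. What is shaped like the part that bears elbow_center but pink is not meant.

How it is judged (in metres and radians):
On the way, in this order (a step that is already met when the one before it is completed fails the run):
1. the tray is tilted and the elbow has slid out onto the apron (value of joint tray above 0.15 rad and x of elbow_center in the frame of tray_lip below -0.02 m), for 0.1 s.
2. the tray lies flat again and is let go (value of joint tray below 0.04 rad and contact force between the fingers and tray below 0.1 N), for 0.2 s.
3. the elbow stands upright on the stub, not yet screwed home to the mark, and is let go (horizontal distance between elbow_center and stub below 0.005 m and angle between elbow_center's own z axis and vertical below 0.12 rad and z of elbow_center in the frame of stub below 0.063 m and contact force between the fingers and elbow below 0.1 N and linear speed of elbow below 0.02 m/s and not (horizontal distance between elbow_center and stub below 0.005 m and angle between elbow_center's own z axis and vertical below 0.12 rad and y of elbow_outlet in the frame of stub between -0.008 and 0.008 m and x of elbow_outlet in the frame of stub above 0.03 m and z of elbow_center in the frame of stub below 0.0465 m)), for 0.2 s.
At the end, for the whole second after the job is handed in: Elbow upright on the stub (axis within 5 mm, tilt under 0.12 rad), underside less than 11.5 mm above the washer, outlet mouth within 8 mm of the line from stub to mark (about 10 degrees) on the mark's side, at rest, let go; tray flat (under 0.04 rad) (horizontal distance between elbow_center and stub below 0.005 m and angle between elbow_center's own z axis and vertical below 0.12 rad and y of elbow_outlet in the frame of stub between -0.008 and 0.008 m and x of elbow_outlet in the frame of stub above 0.03 m and z of elbow_center in the frame of stub below 0.0465 m and contact force between the fingers and elbow below 0.1 N and linear speed of elbow below 0.02 m/s and value of joint tray below 0.04 rad); the robot touches nothing.
It fails at once if the tray is dropped: it falls faster than 2.2 rad/s (velocity of joint tray below -2.2 rad/s).
It fails at once if another thing on the table is pushed more than 25 mm (distance of any of led_module_a_center, cyano_bottle_center, spring_clamp_center from where it was at the start of the episode above 0.025 m).
It also fails if it takes over 64 s, if anything falls off the work surface, if the arm or the gripper's body presses on something with over 40 N, if the wrist force passes 120 N, or if a joint passes its speed limit or range.

## Working session

There is one attempt and no reset: what is moved stays moved. The work goes in short steps, Python scripts to look and compute and a tool call to move; the robot and the scene stay as the last step left them, time stands still between calls to the robot, and variables do not carry over. Pictures are saved under pics/ and viewed, at most 10 in all, crops included, and the job is handed in when it is done.

Besides the shell and the picture viewer there is one more tool, called by a JSON object that holds its "method" and its "body", one argument or row to a line. send_rows: Moves the arm, as the interface text tells. Its arguments: {"type":"object","properties":{"steps":{"type":"array"},"hand":{"type":"number"},"grip_force":{"type":"number"}},"required":["steps"]}

```bash
ls; mkdir -p pics; cat > h.py <<'E'
import numpy as np, cv2
from workcell import bot
def ray(f,u,v):
    d=np.linalg.inv(f["mtx"])@np.array([u,v,1.0]); T=f["T"]; return T[:3,3],T[:3,:3]@d
def at_z(f,u,v,z):
    o,d=ray(f,u,v); return o+d*(z-o[2])/d[2]
def proj(f,p):
    T=np.linalg.inv(f["T"]); c=T[:3,:3]@np.array(p)+T[:3,3]; q=f["mtx"]@c; return q[:2]/q[2]
E
python3 - <<'E'
from h import *
import pickle
d={}
for n in("top","side"):
    f=bot.grab_frame(n); d[n]=f; cv2.imwrite(f"pics/{n}0.png",f["frame"]); print(n,f["T"].round(3).tolist(),f["mtx"].round(1).tolist())
pickle.dump(d,open("f0.pkl","wb"))
print(bot.sense())
E
```

```text
pics
top [[-0.007, -0.998, 0.061, 0.504], [-1.0, 0.008, 0.014, -0.024], [-0.015, -0.061, -0.998, 0.906], [0.0, 0.0, 0.0, 1.0]] [[366.7, 0.0, 317.2], [0.0, 366.7, 200.6], [0.0, 0.0, 1.0]]
side [[-0.997, -0.056, 0.058, 0.503], [-0.077, 0.444, -0.893, 0.725], [0.024, -0.894, -0.447, 0.45], [0.0, 0.0, 0.0, 1.0]] [[370.7, 0.0, 322.7], [0.0, 370.7, 200.5], [0.0, 0.0, 1.0]]
{'time_s': 0.1, 'qpos': array([ 7.02117272e+01,  2.01184641e+01,  9.46726146e+01,  7.28730332e-04,
        6.52658450e+01, -4.84660818e+00]), 'joint_vel': array([-0.02750135, -0.10645411, -0.15478981, -0.03802612,  0.23644198,
       -0.00665526]), 'effort': array([-7.14087291e-04, -4.98025954e+01, -2.85704452e+01,  7.00087636e-02,
        2.38878356e-02, -4.18803825e-05]), 'position': array([0.14167835, 0.53114087, 0.23518633]), 'tcp_rot': array([-1.79943336e+02, -5.46860757e-03,  1.65058027e+02]), 'wrist_force': array([-0.54096312,  0.24173286,  0.1347592 ]), 'torque': array([-0.00594953,  0.00023256,  0.0009139 ]), 'finger_force': 0.0, 'finger_gap': 0.9980314379490954}
```

View pics/top0.png

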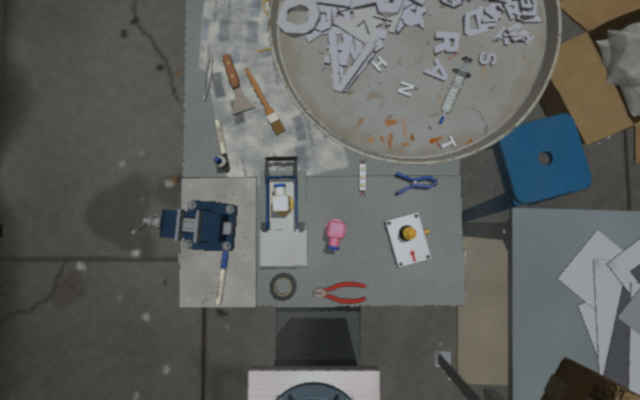

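View pics/side0.png

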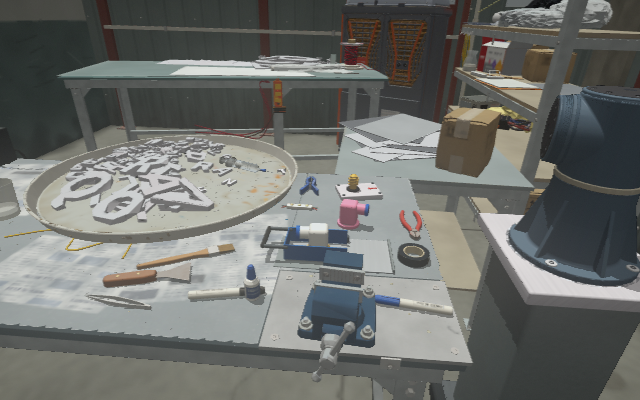

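The top view shows the tray at about (283,195), handle bar at the top (282,158), white elbow inside it at (282,202), apron below. The air block is at (408,240) with the stub at (408,233) and the red mark at (413,256). The pink look-alike is at (336,235).

```bash
python3 - <<'E'
from h import *
import pickle
d=pickle.load(open("f0.pkl","rb"))
c=d["top"]["frame"]
a=c[150:275,255:315]; b=c[180:275,375:440]
a=cv2.resize(a,None,fx=4.8,fy=4.8,interpolation=cv2.INTER_CUBIC); b=cv2.resize(b,None,fx=6,fy=6,interpolation=cv2.INTER_CUBIC)
o=np.zeros((600,690,3),np.uint8); o[:600,:288]=a; o[:570,300:690]=b
for i in range(0,600,48): cv2.putText(o,str(150+i//4.8),(0,i+4),0,.3,(0,255,255)); 
cv2.imwrite("pics/c1.png",o)
E
```

```text
(no output)
```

View pics/c1.png

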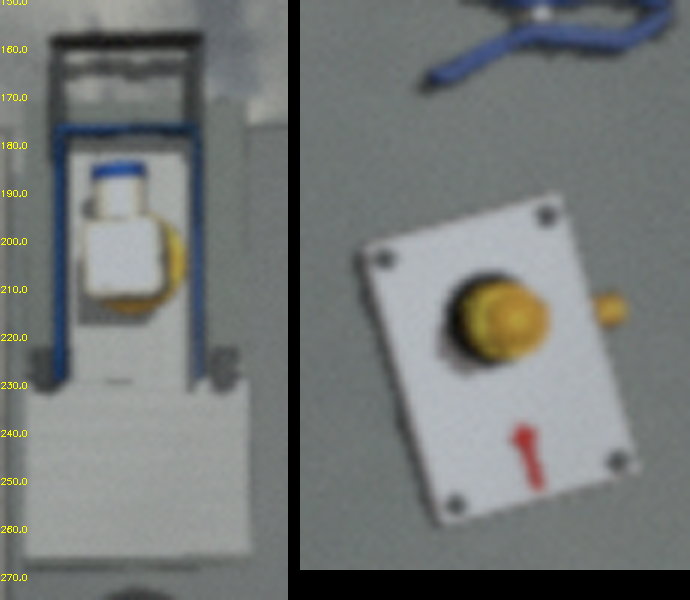

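```bash
python3 - <<'E'
from h import *
import pickle
d=pickle.load(open("f0.pkl","rb")); t=d["top"]; s=d["side"]
def P(n,x,y,z,L=1):
    u,v=(255+x/4.8,150+y/4.8) if L else (375+(x-300)/6,180+y/6)
    p=at_z(t,u,v,z); print(n,p.round(4),"side",proj(s,p).round(1)); return p
h=P("bar",127,40,.038);P("barL",52,40,.038);P("barR",203,40,.038)
l=P("lip",128,383,.003); print("d",np.hypot(*(h-l)[:2]), np.degrees(np.arctan2(*(h-l)[[1,0]])))
P("apronL",25,555,.003);P("apronR",250,553,.003)
st=P("tip",516,318,.06,0); w=P("washer",488,318,.019,0)
m=P("mark",531,458,.014,0); print(np.hypot(*(m-st)[:2]),np.degrees(np.arctan2(*(m-st)[[1,0]])))
c=[P("c",*q,.014,0) for q in((362,248),(558,194),(640,468),(440,522))]
print("ctr",np.mean(c,0), [np.linalg.norm(c[i]-c[i-1]) for i in range(4)], np.degrees(np.arctan2(*(c[2]+c[3]-c[0]-c[1])[[1,0]])))
P("elbowtop",122,257,.0645)
E
```

```text
bar [0.6586 0.0727 0.038 ] side [267.6 233.9]
barL [0.6589 0.1102 0.038 ] side [263.6 243.7]
barR [0.6582 0.0348 0.038 ] side [271.4 224.8]
lip [0.4875 0.0762 0.003 ] side [348.5 254.1]
d 0.17112901968106284 -1.183048875881595
apronL [0.4004 0.1289 0.003 ] side [392.6 272.3]
apronR [0.4008 0.0141 0.003 ] side [387.7 240.6]
tip [ 0.4793 -0.2269  0.06  ] side [354.3 174.1]
washer [ 0.4782 -0.2255  0.019 ] side [353.8 187.9]
mark [ 0.422  -0.2427  0.014 ] side [373.5 188. ]
0.059446640866495315 -164.62431974967896
c [ 0.5065 -0.1766  0.014 ] side [343.1 196.5]
c [ 0.5277 -0.2559  0.014 ] side [336.5 184.1]
c [ 0.4177 -0.2861  0.014 ] side [374.2 182. ]
c [ 0.3967 -0.2058  0.014 ] side [383.3 194.1]
ctr [ 0.46216911 -0.23107767  0.014     ] [np.float64(0.11361170324639051), np.float64(0.08214004998779668), np.float64(0.11405463536509167), np.float64(0.0830267349008592)] -164.87874081735637
elbowtop [0.5488 0.0722 0.0645] side [320.2 226. ]
```

```bash
cat >> h.py <<'E'
from scipy.spatial.transform import Rotation as Ro
def delta(p,rpy):
    s=bot.sense(); R=Ro.from_euler("xyz",s["tcp_rot"],degrees=True); G=Ro.from_euler("xyz",rpy,degrees=True)
    print("lin",(R.inv().apply(np.array(p)-s["position"])*1000).round(1),"twist",(R.inv()*G).as_rotvec(degrees=True).round(1),"t",s["time_s"],s["position"].round(4),s["tcp_rot"].round(1),"gap",s["finger_gap"]*93,s["finger_force"])
E
python3 -c "
from h import *
delta([.6585,.0727,.13],[180,0,90])"
```

```text
lin [-617.6 -309.6  105.4] twist [-0.1  0.  75.1] t 0.1 [0.1417 0.5311 0.2352] [-179.9   -0.   165.1] gap 92.81692372926588 0.0
```

{"method": "send_rows", "body": {
  "steps": [
    {"linear":[-618,-310,20],"twist":[0,0,75]},
    {"linear":[-618,-310,20],"twist":[0,0,75]},
    {"linear":[-618,-310,20],"twist":[0,0,75]},
    {"linear":[-618,-310,20],"twist":[0,0,75]},
    {"linear":[-618,-310,20],"twist":[0,0,75]},
    {"linear":[-618,-310,20],"twist":[0,0,75]},
    {"linear":[-618,-310,20],"twist":[0,0,75]},
    {"linear":[-618,-310,20],"twist":[0,0,75]},
    {"linear":[-618,-310,50],"twist":[0,0,75]},
    {"linear":[-618,-310,100],"twist":[0,0,75]}
  ],
  "hand": 135,
  "grip_force": 20
}}

```text
time_s: 1.35
position: [0.6044, 0.1212, 0.1793]
tcp_rot: [179.8, -0.0, 90.0]
wrist_force: [0.4, 1.0, 0.4]
finger_gap: 0.471
finger_force: 0.0
```

{"method": "send_rows", "body": {
  "steps": [
    {"linear":[0,0,0],"twist":[0,0,0]}
  ]
}}

```text
time_s: 1.48
position: [0.6027, 0.1201, 0.1757]
tcp_rot: [-179.8, 0.0, 89.9]
wrist_force: [-0.5, -0.1, 0.4]
finger_gap: 0.47
finger_force: 0.0
```

```bash
python3 -c "
from h import *
delta([.6585,.0727,.034],[180,0,89.3])"
```

```text
lin [-47.2  56.5 141.5] twist [-0.2  0.   0.6] t 1.475 [0.6027 0.1201 0.1757] [-179.8    0.    89.9] gap 43.71321690307738 0.0
```

{"method": "send_rows", "body": {
  "steps": [
    {"linear":[-47,56,50],"twist":[0,0,0.6]},
    {"linear":[-47,56,60],"twist":[0,0,0.6]},
    {"linear":[-47,56,60],"twist":[0,0,0.6]},
    {"linear":[-47,56,100],"twist":[0,0,0.6]},
    {"linear":[-47,56,130],"twist":[0,0,0.6]},
    {"linear":[-47,56,143],"twist":[0,0,0.6]},
    {"linear":[-47,56,143],"twist":[0,0,0.6]}
  ]
}}

```text
time_s: 2.35
position: [0.6581, 0.0767, 0.0366]
tcp_rot: [180.0, -0.0, 89.5]
wrist_force: [-0.1, 0.3, 0.2]
finger_gap: 0.471
finger_force: 0.0
```

{"method": "send_rows", "body": {
  "steps": [
    {"linear":[0,0,0],"twist":[0,0,0]},
    {"linear":[0,0,0],"twist":[0,0,0]},
    {"linear":[0,0,0],"twist":[0,0,0]},
    {"linear":[0,0,0],"twist":[0,0,0]}
  ],
  "hand": 255
}}

```text
time_s: 2.85
position: [0.6604, 0.0759, 0.0369]
tcp_rot: [179.7, -0.0, 89.5]
wrist_force: [-0.1, 0.2, -1.1]
finger_gap: 0.106
finger_force: 20.0
```

```bash
python3 - <<'E'
from h import *
s=bot.sense(); R=Ro.from_euler("xyz",s["tcp_rot"],degrees=True);p=s["position"]
print(s["finger_gap"]*93,s["finger_force"],p,s["tcp_rot"])
H=np.array([.4885,.0752,.003]); 
for a in (4,8,12,16,20,24):
    Q=Ro.from_rotvec([0,-np.radians(a),0]); n=H+Q.apply(p-H)
    print(a,(R.inv().apply(n-p)*1000).round(1),(R.inv()*Q*R).as_rotvec(degrees=True).round(1))
E
```

```text
9.882410216427253 20.037772357463837 [0.66038357 0.07587337 0.03693261] [ 1.79673248e+02 -1.17454628e-02  8.94547894e+01]
4 [ -0.   -2.7 -11.9] [-4.  0. -0.]
8 [ -0.1  -6.3 -23.6] [-8.   0.1 -0. ]
12 [ -0.1 -10.6 -35.1] [-12.    0.1  -0. ]
16 [ -0.1 -15.7 -46.2] [-16.    0.2  -0. ]
20 [ -0.2 -21.6 -56.9] [-20.    0.2  -0. ]
24 [ -0.3 -28.3 -67.1] [-24.    0.2  -0. ]
```

{"method": "send_rows", "body": {
  "steps": [
    {"linear":[0,-1.2,-6],"twist":[-2,0,0]},
    {"linear":[0,-2.7,-12],"twist":[-4,0,0]},
    {"linear":[0,-4.4,-18],"twist":[-6,0,0]},
    {"linear":[0,-6.3,-23.6],"twist":[-8,0,0]},
    {"linear":[0,-8.4,-29.3],"twist":[-10,0,0]},
    {"linear":[0,-10.6,-35],"twist":[-12,0,0]},
    {"linear":[0,-10.6,-35],"twist":[-12,0,0]},
    {"linear":[0,-10.6,-35],"twist":[-12,0,0]},
    {"linear":[0,-10.6,-35],"twist":[-12,0,0]},
    {"linear":[0,-10.6,-35],"twist":[-12,0,0]}
  ]
}}

```text
time_s: 4.1
position: [0.6494, 0.0758, 0.072]
tcp_rot: [167.8, -0.0, 89.5]
wrist_force: [5.9, -1.1, 0.8]
finger_gap: 0.1
finger_force: 20.0
```

```bash
python3 - <<'E'
from h import *
f=bot.grab_frame("top"); g=bot.grab_frame("side")
a=cv2.resize(f["frame"][140:280,240:330],None,fx=4,fy=4,interpolation=cv2.INTER_CUBIC)
b=cv2.resize(g["frame"][190:290,240:340+70],None,fx=2.5,fy=2.5,interpolation=cv2.INTER_CUBIC)
o=np.zeros((560,790,3),np.uint8);o[:560,:360]=a;o[:250,365:790]=b;cv2.imwrite("pics/c2.png",o)
E
```

```text
(no output)
```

View pics/c2.png

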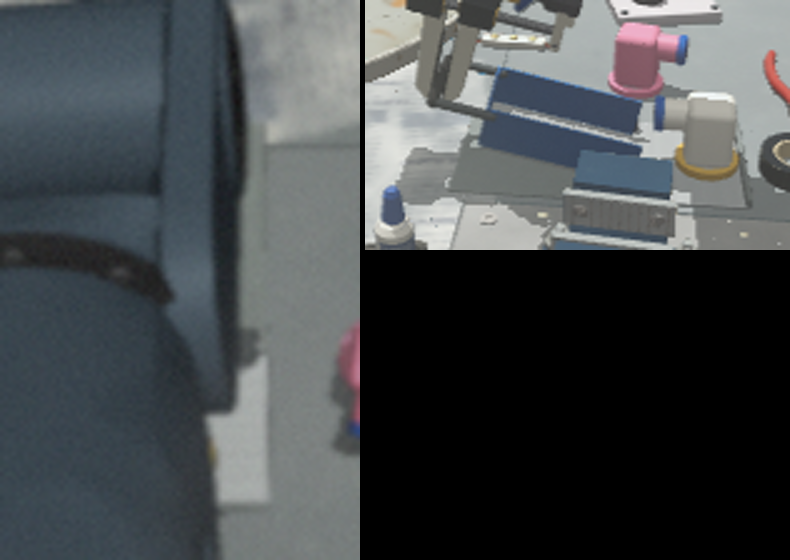

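The elbow stands upright on the apron (side crop (708,140)), outlet towards the tray, tray tilted about 12°. Lowering.

{"method": "send_rows", "body": {
  "steps": [
    {"linear":[0,0,6],"twist":[2,0,0]},
    {"linear":[0,-0.2,12],"twist":[4,0,0]},
    {"linear":[0,-0.4,18],"twist":[6,0,0]},
    {"linear":[0,-1,24],"twist":[8,0,0]},
    {"linear":[0,-2,30],"twist":[10,0,0]},
    {"linear":[0,-3,36.5],"twist":[12,0,0]},
    {"linear":[0,-3,36.5],"twist":[12,0,0]},
    {"linear":[0,-3,36.5],"twist":[12,0,0]}
  ]
}}

```text
time_s: 5.2
position: [0.6599, 0.0759, 0.0383]
tcp_rot: [178.9, -0.0, 89.4]
wrist_force: [26.0, 1.2, 3.9]
finger_gap: 0.102
finger_force: 20.0
```

```bash
python3 - <<'E'
from h import *
s=bot.sense();print(s["position"],s["tcp_rot"],s["wrist_force"])
E
```

```text
[0.65985548 0.07586001 0.03834448] [ 1.78918255e+02 -4.41399887e-02  8.94408702e+01] [25.9524637   1.19409769  3.92640485]
```

Correct the sign slip in y (26 N along x), then open.

{"method": "send_rows", "body": {
  "steps": [
    {"linear":[0,3,0],"twist":[0,0,0]},
    {"linear":[0,6,0],"twist":[0,0,0]},
    {"linear":[0,6,1],"twist":[0,0,0]},
    {"linear":[0,6,1],"twist":[0,0,0]}
  ]
}}

```text
time_s: 5.7
position: [0.6605, 0.0759, 0.036]
tcp_rot: [179.7, -0.0, 89.5]
wrist_force: [1.9, -1.1, 15.1]
finger_gap: 0.102
finger_force: 20.0
```

{"method": "send_rows", "body": {
  "steps": [
    {"linear":[0,0,0],"twist":[0,0,0]},
    {"linear":[0,0,0],"twist":[0,0,0]},
    {"linear":[0,0,0],"twist":[0,0,0]},
    {"linear":[0,0,0],"twist":[0,0,0]}
  ],
  "hand": 135
}}

```text
time_s: 6.2
position: [0.6581, 0.0759, 0.0332]
tcp_rot: [-180.0, 0.0, 89.5]
wrist_force: [0.2, -0.8, 0.6]
finger_gap: 0.456
finger_force: 0.0
```

{"method": "send_rows", "body": {
  "steps": [
    {"linear":[0,0,-30],"twist":[0,0,0]},
    {"linear":[0,0,-80],"twist":[0,0,0]},
    {"linear":[0,0,-140],"twist":[0,0,0]},
    {"linear":[200,0,-160],"twist":[0,0,-40]},
    {"linear":[200,0,-160],"twist":[0,0,-40]},
    {"linear":[200,0,-160],"twist":[0,0,-40]},
    {"linear":[200,0,-160],"twist":[0,0,-40]},
    {"linear":[200,0,-160],"twist":[0,0,-40]}
  ],
  "hand": 40
}}

```text
time_s: 7.2
position: [0.6599, 0.2769, 0.1932]
tcp_rot: [-180.0, -0.0, 129.5]
wrist_force: [0.0, -1.7, -0.1]
finger_gap: 0.842
finger_force: 0.0
```

```bash
python3 - <<'E'
from h import *
import pickle
f=bot.grab_frame("top"); g=bot.grab_frame("side")
pickle.dump({"top":f,"side":g},open("f3.pkl","wb"))
a=cv2.resize(f["frame"][150:275,245:325],None,fx=4.8,fy=4.8,interpolation=cv2.INTER_CUBIC)
b=cv2.resize(g["frame"][190:290,260:400],None,fx=2.8,fy=2.8,interpolation=cv2.INTER_CUBIC)
o=np.zeros((600,790,3),np.uint8);o[:600,:384]=a;o[:280,390:782]=b;cv2.imwrite("pics/c3.png",o)
E
```

```text
(no output)
```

View pics/c3.png

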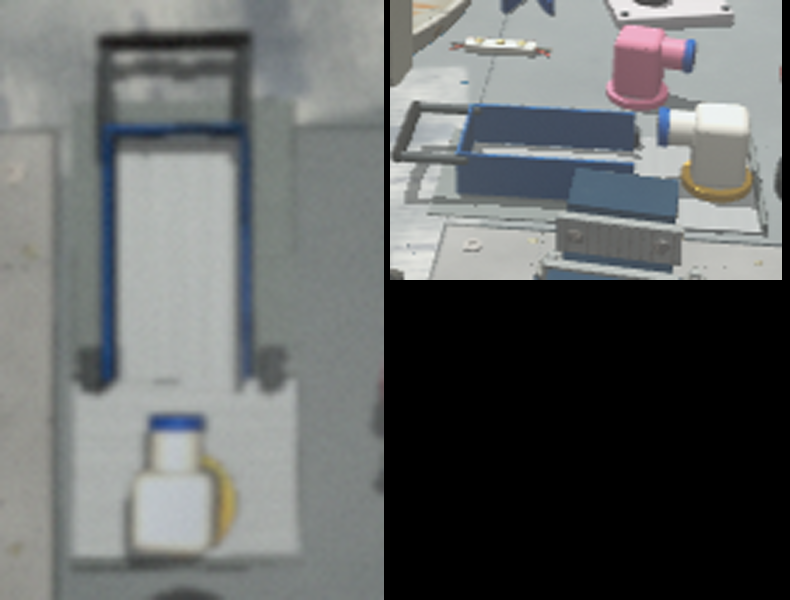

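Tray flat, elbow upright on the apron: top face centred at crop (173,513), ring at (177,422), so the outlet heads about +x.

```bash
python3 - <<'E'
from h import *
import pickle
f=pickle.load(open("f3.pkl","rb")); t=f["top"]
e=at_z(t,245+173.5/4.8,150+513.5/4.8,.063); r=at_z(t,245+177/4.8,150+422/4.8,.062)
print(e,r,np.hypot(*(r-e)[:2]),np.degrees(np.arctan2(*(r-e)[[1,0]])))
fl=at_z(t,245+(235-27/ (2.47)*4.8)/4.8,150+500/4.8,.011);print("flange",fl)
print("side top centre",proj(f["side"],e), "crop",(proj(f["side"],e)-[260,190])*2.8+[390,0])
delta([e[0],e[1],.12],[180,0,180])
print(bot.sense()["qpos"].round(1))
E
```

```text
[0.42658571 0.07079263 0.063     ] [0.46992554 0.06919961 0.062     ] 0.043369098790733356 -2.10504384788015
flange [0.42857663 0.07208769 0.011     ]
side top centre [380.21983637 229.94029436] crop [726.61554185 111.8328242 ]
lin [ -10.4 -310.1   73.4] twist [ -0.   -0.  -50.8] t 7.3 [0.6602 0.2751 0.1932] [-180.    -0.   129.2] gap 78.38049421615307 0.0
[ 18.9  39.9  68.9  -0.   71.3 -20.3]
```

{"method": "send_rows", "body": {
  "steps": [
    {"linear":[-10,-310,0],"twist":[0,0,-50]},
    {"linear":[-10,-310,0],"twist":[0,0,-50]},
    {"linear":[-10,-310,20],"twist":[0,0,-50]},
    {"linear":[-10,-310,40],"twist":[0,0,-50]},
    {"linear":[-10,-310,73],"twist":[0,0,-50]},
    {"linear":[-10,-310,73],"twist":[0,0,-50]},
    {"linear":[-10,-310,73],"twist":[0,0,-50]}
  ]
}}

```text
time_s: 8.18
position: [0.4265, 0.07, 0.1203]
tcp_rot: [-180.0, -0.1, 179.2]
wrist_force: [0.9, -0.3, 0.6]
finger_gap: 0.842
finger_force: 0.0
```

```bash
python3 - <<'E'
from h import *
delta([.427,.071,.040],[180,0,179])
E
```

```text
lin [-0.6  1.1 80.3] twist [-0.  -0.1  0.2] t 8.175 [0.4265 0.07   0.1203] [-1.800e+02 -1.000e-01  1.792e+02] gap 78.26179999156784 0.0
```

{"method": "send_rows", "body": {
  "steps": [
    {"linear":[0,1,40],"twist":[0,0,0]},
    {"linear":[0,1,65],"twist":[0,0,0]},
    {"linear":[0,1,80],"twist":[0,0,0]},
    {"linear":[0,1,80],"twist":[0,0,0]}
  ]
}}

```text
time_s: 8.68
position: [0.4275, 0.0722, 0.0403]
tcp_rot: [-180.0, -0.0, 179.4]
wrist_force: [0.5, -0.5, -0.1]
finger_gap: 0.846
finger_force: 0.0
```

{"method": "send_rows", "body": {
  "steps": [
    {"linear":[0,0,0],"twist":[0,0,0]},
    {"linear":[0,0,0],"twist":[0,0,0]},
    {"linear":[0,0,0],"twist":[0,0,0]},
    {"linear":[0,0,0],"twist":[0,0,0]},
    {"linear":[0,0,0],"twist":[0,0,0]}
  ],
  "hand": 255,
  "grip_force": 25
}}

```text
time_s: 9.3
position: [0.4273, 0.0722, 0.0407]
tcp_rot: [180.0, 0.0, 179.5]
wrist_force: [-0.4, 0.4, 3.7]
finger_gap: 0.429
finger_force: 25.0
```

{"method": "send_rows", "body": {
  "steps": [
    {"linear":[0,0,-40],"twist":[0,0,0]},
    {"linear":[0,0,-90],"twist":[0,0,0]},
    {"linear":[0,0,-120],"twist":[0,0,0]},
    {"linear":[0,0,-120],"twist":[0,0,0]}
  ]
}}

```text
time_s: 9.8
position: [0.428, 0.0723, 0.162]
tcp_rot: [180.0, 0.2, 179.5]
wrist_force: [-0.6, -0.2, -2.5]
finger_gap: 0.431
finger_force: 25.0
```

```bash
python3 - <<'E'
from h import *
delta([.479,-.2265,.16],[180,0,180])
E
```

```text
lin [ -53.8 -298.3    2.1] twist [ 0.   0.2 -0.5] t 9.8 [0.428  0.0723 0.162 ] [180.    0.2 179.5] gap 40.078548045217524 24.979124665260315
```

{"method": "send_rows", "body": {
  "steps": [
    {"linear":[-54,-298,0],"twist":[0,0,0]},
    {"linear":[-54,-298,0],"twist":[0,0,0]},
    {"linear":[-54,-298,0],"twist":[0,0,0]},
    {"linear":[-54,-298,0],"twist":[0,0,0]},
    {"linear":[-54,-298,0],"twist":[0,0,0]},
    {"linear":[-54,-298,20],"twist":[0,0,0]},
    {"linear":[-54,-298,47],"twist":[0,0,0]},
    {"linear":[-54,-298,47],"twist":[0,0,0]},
    {"linear":[-54,-298,47],"twist":[0,0,0]}
  ]
}}

```text
time_s: 10.92
position: [0.4784, -0.2262, 0.1135]
tcp_rot: [180.0, -0.0, 179.5]
wrist_force: [-0.1, -0.1, -2.0]
finger_gap: 0.426
finger_force: 25.0
```

```bash
python3 - <<'E'
from h import *
import pickle
delta([.479,-.2265,.113],[180,0,180])
g=bot.grab_frame("side"); t=bot.grab_frame("top"); pickle.dump({"side":g,"top":t},open("f4.pkl","wb"))
d=pickle.load(open("f0.pkl","rb"))["side"]
print(proj(g,[.479,-.2265,.06]),proj(g,[.479,-.2265,.0725]))
b=cv2.resize(g["frame"][130:210,310:400],None,fx=7,fy=7,interpolation=cv2.INTER_CUBIC)
b0=cv2.resize(d["frame"][160:200,320:400],None,fx=2,fy=2,interpolation=cv2.INTER_CUBIC)
o=np.zeros((560,800,3),np.uint8);o[:560,:630]=b;o[:80,635:795]=b0;cv2.imwrite("pics/c4.png",o)
E
```

```text
lin [-0.6 -0.3  0.5] twist [ 0.  -0.  -0.5] t 10.925 [ 0.4784 -0.2262  0.1135] [180.   -0.  179.5] gap 39.61344237360357 24.97904509305954
[354.36549662 174.17103186] [354.65073311 169.95169245]
```

View pics/c4.png

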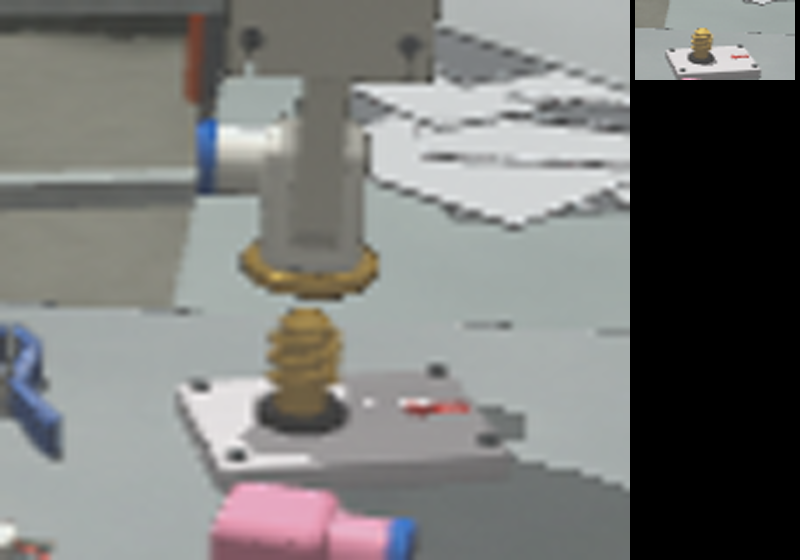

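Flange is centred at crop (309,268), right over the stub (304,360), upright. Lowering.

{"method": "send_rows", "body": {
  "steps": [
    {"linear":[0,0,8],"twist":[0,0,0]},
    {"linear":[0,0,14],"twist":[0,0,0]},
    {"linear":[0,0,19],"twist":[0,0,0]},
    {"linear":[0,0,23],"twist":[0,0,0]},
    {"linear":[0,0,26],"twist":[0,0,0]}
  ]
}}

```text
time_s: 11.65
position: [0.4784, -0.2263, 0.0872]
tcp_rot: [180.0, -0.0, 179.5]
wrist_force: [0.8, -0.0, -1.8]
finger_gap: 0.432
finger_force: 25.0
```

{"method": "send_rows", "body": {
  "steps": [
    {"linear":[0,0,3],"twist":[0,0,0]},
    {"linear":[0,0,6],"twist":[0,0,0]},
    {"linear":[0,0,8],"twist":[0,0,0]},
    {"linear":[0,0,8],"twist":[0,0,0]}
  ]
}}

```text
time_s: 12.15
position: [0.4784, -0.2263, 0.0794]
tcp_rot: [180.0, -0.0, 179.5]
wrist_force: [-0.6, 0.1, -2.5]
finger_gap: 0.43
finger_force: 25.0
```

{"method": "send_rows", "body": {
  "steps": [
    {"linear":[0,0,2],"twist":[0,0,0]},
    {"linear":[0,0,4],"twist":[0,0,0]},
    {"linear":[0,0,4],"twist":[0,0,0]}
  ]
}}

```text
time_s: 12.52
position: [0.4783, -0.2263, 0.0753]
tcp_rot: [180.0, -0.0, 179.5]
wrist_force: [-0.7, -0.5, -2.3]
finger_gap: 0.429
finger_force: 25.0
```

{"method": "send_rows", "body": {
  "steps": [
    {"linear":[0,0,2],"twist":[0,0,0]},
    {"linear":[0,0,3],"twist":[0,0,0]},
    {"linear":[0,0,3],"twist":[0,0,0]}
  ]
}}

```text
time_s: 12.9
position: [0.4785, -0.2264, 0.0728]
tcp_rot: [-180.0, 0.0, 179.5]
wrist_force: [-2.3, 0.2, 3.2]
finger_gap: 0.428
finger_force: 25.0
```

Contact at underside about 21 mm above the block, as predicted (14 + 165/360·16 = 21.3). Release.

{"method": "send_rows", "body": {
  "steps": [
    {"linear":[0,0,0],"twist":[0,0,0]},
    {"linear":[0,0,0],"twist":[0,0,0]},
    {"linear":[0,0,0],"twist":[0,0,0]},
    {"linear":[0,0,0],"twist":[0,0,0]},
    {"linear":[0,0,0],"twist":[0,0,0]},
    {"linear":[0,0,0],"twist":[0,0,0]}
  ],
  "hand": 80
}}

```text
time_s: 13.65
position: [0.4784, -0.2263, 0.0725]
tcp_rot: [-180.0, -0.0, 179.5]
wrist_force: [-0.1, -0.3, 0.5]
finger_gap: 0.682
finger_force: 0.0
```

```bash
python3 - <<'E'
from h import *
s=bot.sense(); print(s["qpos"].round(1),s["position"],s["finger_force"])
g=bot.grab_frame("side")
b=cv2.resize(g["frame"][130:210,310:400],None,fx=6,fy=6,interpolation=cv2.INTER_CUBIC)
cv2.imwrite("pics/c5.png",b)
E
```

```text
[ -30.4   31.1  104.8   -0.    44.1 -119.8] [ 0.47840295 -0.2263264   0.07252099] 0.0
```

View pics/c5.png

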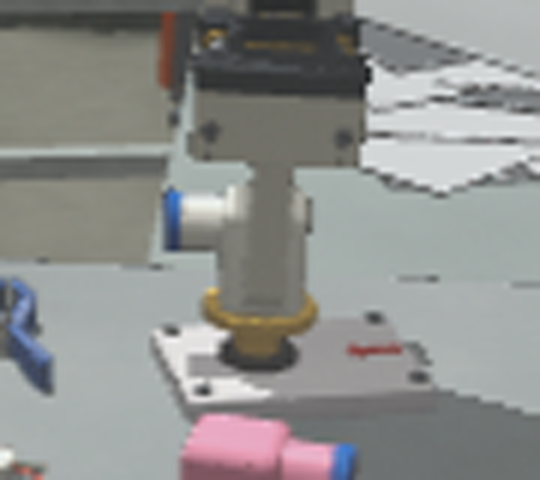

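Elbow stands upright on the stub, let go (flange at crop (260,305)). Regrip and turn 164° clockwise.

{"method": "send_rows", "body": {
  "steps": [
    {"linear":[0,0,0],"twist":[0,0,0]},
    {"linear":[0,0,0],"twist":[0,0,0]},
    {"linear":[0,0,0],"twist":[0,0,0]},
    {"linear":[0,0,0],"twist":[0,0,0]},
    {"linear":[0,0,0],"twist":[0,0,0]}
  ],
  "hand": 255,
  "grip_force": 30
}}

```text
time_s: 14.32
position: [0.4784, -0.2263, 0.0725]
tcp_rot: [180.0, -0.0, 179.5]
wrist_force: [0.6, -0.3, -0.5]
finger_gap: 0.425
finger_force: 30.0
```

{"method": "send_rows", "body": {
  "steps": [
    {"linear":[0,0,0.4],"twist":[0,0,8]},
    {"linear":[0,0,0.7],"twist":[0,0,16]},
    {"linear":[0,0,1.1],"twist":[0,0,24]},
    {"linear":[0,0,1.4],"twist":[0,0,32]},
    {"linear":[0,0,1.8],"twist":[0,0,40]},
    {"linear":[0,0,2.1],"twist":[0,0,48]},
    {"linear":[0,0,2.5],"twist":[0,0,56]},
    {"linear":[0,0,2.8],"twist":[0,0,64]},
    {"linear":[0,0,3.2],"twist":[0,0,72]},
    {"linear":[0,0,3.6],"twist":[0,0,80]}
  ]
}}

```text
time_s: 15.58
position: [0.4785, -0.2261, 0.069]
tcp_rot: [180.0, -0.0, 99.2]
wrist_force: [1.2, 1.5, 1.1]
finger_gap: 0.426
finger_force: 30.0
```

{"method": "send_rows", "body": {
  "steps": [
    {"linear":[0,0,0.4],"twist":[0,0,9]},
    {"linear":[0,0,0.8],"twist":[0,0,18]},
    {"linear":[0,0,1.2],"twist":[0,0,27]},
    {"linear":[0,0,1.6],"twist":[0,0,36]},
    {"linear":[0,0,2.0],"twist":[0,0,45]},
    {"linear":[0,0,2.4],"twist":[0,0,54]},
    {"linear":[0,0,2.8],"twist":[0,0,63]},
    {"linear":[0,0,3.2],"twist":[0,0,72]},
    {"linear":[0,0,3.6],"twist":[0,0,80]},
    {"linear":[0,0,3.8],"twist":[0,0,84]}
  ]
}}

```text
time_s: 16.82
position: [0.4795, -0.2262, 0.0655]
tcp_rot: [179.9, -0.1, 15.3]
wrist_force: [5.5, 3.1, 0.0]
finger_gap: 0.427
finger_force: 30.0
```

{"method": "send_rows", "body": {
  "steps": [
    {"linear":[0,0,0],"twist":[0,0,0]},
    {"linear":[0,0,0],"twist":[0,0,0]},
    {"linear":[0,0,0],"twist":[0,0,0]},
    {"linear":[0,0,0],"twist":[0,0,0]},
    {"linear":[0,0,0],"twist":[0,0,0]},
    {"linear":[0,0,0],"twist":[0,0,0]}
  ],
  "hand": 80
}}

```text
time_s: 17.58
position: [0.4784, -0.2263, 0.0651]
tcp_rot: [-180.0, 0.0, 15.5]
wrist_force: [-0.1, 0.1, 0.2]
finger_gap: 0.687
finger_force: 0.0
```

{"method": "send_rows", "body": {
  "steps": [
    {"linear":[0,0,-40],"twist":[0,0,0]},
    {"linear":[0,0,-90],"twist":[0,0,0]},
    {"linear":[0,0,-140],"twist":[0,0,0]},
    {"linear":[0,-250,-160],"twist":[0,0,0]},
    {"linear":[0,-250,-160],"twist":[0,0,0]},
    {"linear":[0,-250,-160],"twist":[0,0,0]},
    {"linear":[0,-250,-160],"twist":[0,0,0]},
    {"linear":[0,-250,-160],"twist":[0,0,0]}
  ]
}}

```text
time_s: 18.58
position: [0.4108, 0.0175, 0.2256]
tcp_rot: [-180.0, -0.0, 15.7]
wrist_force: [0.5, -0.8, -0.5]
finger_gap: 0.686
finger_force: 0.0
```

```bash
python3 - <<'E'
from h import *
import pickle
f=bot.grab_frame("top"); g=bot.grab_frame("side")
pickle.dump({"top":f,"side":g},open("f6.pkl","wb"))
a=cv2.resize(f["frame"][195:275,375:440],None,fx=6,fy=6,interpolation=cv2.INTER_CUBIC)
b=cv2.resize(g["frame"][150:250,270:400],None,fx=3,fy=3,interpolation=cv2.INTER_CUBIC)
o=np.zeros((480,790,3),np.uint8);o[:480,:390]=a;o[:300,395:785]=b;cv2.imwrite("pics/c6.png",o)
E
```

```text
(no output)
```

View pics/c6.png

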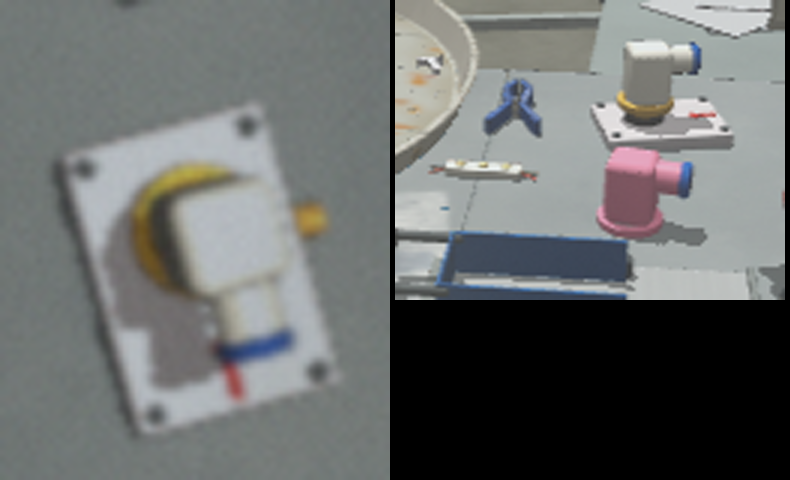

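Elbow is on the stub with the outlet over the mark: body top at crop (230,238), ring at (256,346). Check numerically.

```bash
python3 - <<'E'
from h import *
import pickle
t=pickle.load(open("f6.pkl","rb"))["top"]
e=at_z(t,375+230/6,195+238/6,.088); r=at_z(t,375+256/6,195+346/6,.087)
print(e,r,np.hypot(*(r-e)[:2]),np.degrees(np.arctan2(*(r-e)[[1,0]])))
E
```

```text
[ 0.47637726 -0.22526894  0.088     ] [ 0.43665026 -0.23416815  0.087     ] 0.040711545030314655 -167.37366501152
```

```bash
python3 -c "
from workcell import bot
print(bot.hand_in())"
```

```text
the job is handed in; nothing more can be done
None
```

The job is handed in, with no verdict returned. The elbow is screwed down on the stub with its underside about 14 mm above the block (flange about 9 mm above the washer) and its outlet within about 3° of the red mark; it is let go, the tray lies flat, and the clock stood at about 19 s.

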